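# Lay a pump kit carton on its back and put a lid on it

### The job

Push the top of the tall open-faced kit carton over so that it lies on its back on the plywood packing board, its foot blocked by the board's edge and staying there: tip it, do not lift it. Then take only the top lid from the sloping spring-loaded lid magazine, so that the next lid rises into its place, and set it down gently, not dropped, flat and square on the carton so that it completely covers the open face. Leave the other things on the bench where they stand.

Things in the scene. Friction and masses are not known exactly. Their poses are not given: they have to be found in the camera images.
- kit: white open-faced carton 60 (its x) x 70 (y) x 172 mm (z), 0.35 to 0.7 kg, standing on end by the board. Origin: centre of its underside; z foot to head, +y out of its closed back, -y out of its open face. Walls 5 mm; opening 50 x 162 mm, black foam and a motor inside, below the rim. Foam fills the top 45 mm to 1 mm below the rim: push there. It tips over once its head has moved about 65 mm
- kit_face (a point): centre of the carton's open face, in the plane of the rim (axes as kit); about 82 mm above the bench, facing up, once the carton lies on its back on the board
- kit_foot (a point): middle of the carton's lower back edge (axes as kit), the edge that the board blocks; it may rise only a little (it must stay below 60 mm above the bench)
- board: fixed plywood board flat on the bench, 150 (its x) x 200 (y) x 12 mm thick; origin at the centre of its underside. The carton stands on the bench 3 to 12 mm off the board's -y edge, its back to the board, and is to fall along the board's +y
- lid_top: top one of three equal lids: flat rigid slab 66 (its x) x 184 (y) x 15 mm, 0.08 kg, white, brown card upper side. Origin: centre of its underside, z out of its upper side. In the magazine z leans 0.48 rad from vertical towards the magazine's -x and x runs up the slope. Pinch it across its 66 mm at mid length, fingertips at most 15 mm below its upper side
- lid_mid: the second lid, directly under the first, same size and axes. It stays in the magazine and rises 15 mm along the slope's normal when the top lid is taken
- lid_low: the lowest lid, same size and axes, stays in the magazine
- magazine: fixed grey sloping lid magazine, base 125 (its x) x 205 mm (y), about 130 mm high, origin under its base's centre; its open top leans to its -x, away from the robot. Steel guides at both ends of the lids' long sides (61 to 83 mm from mid length, 6 mm thick) and cheeks at the short ends hold the lids with 1 to 3 mm play; they end 5 mm above the top lid or lower
- stack_top (a point): fixed point in the magazine where the underside of the top lid's centre lies, and where the next lid's should come to lie (axes as magazine, not sloped)
- stack (a joint): spring-loaded plate under the lids, 0 with three lids on it, grows (m) as it rises along the slope's normal; about 46 N/m, it lifts 15 mm for each lid removed and sinks if pressed
- bottle: bystander: white bottle standing beside the board or close to the kit carton's open side, 56 mm diameter, 150 mm high; origin at the centre of its underside
- jar: bystander: glass jar, 60 mm diameter, 85 mm high, standing in the other of those two places; origin under its centre
- valve: bystander: brass solenoid valve with black coil, about 135 (its x) x 42 x 43 mm, lying beyond the board's +y end; origin under its middle
- meter: bystander: grey handheld meter lying flat, 75 x 135 (its y) x 42 mm; origin under its centre
- carton: bystander: closed white carton lying flat, 78 x 118 (its y) x 50 mm; origin under its centre
- pump: bystander: small pump with a steel motor on a black foot, 60 x 110 (its y) x 52 mm; origin under its centre
- wrench: bystander: steel wrench lying flat, 150 mm long along its x; origin under its middle
Not all that is in view belongs to the job. What is shaped like the lid_low but green or red is not meant.

How it is judged:
By the outcome, as a careful person would: the job done as asked, in the order asked, and still so for the second after the job is handed in, with the robot touching nothing.
It also fails if it takes over 61 s, if anything falls off the work surface, if the arm or the gripper's body presses on something with over 40 N, if the wrist force passes 120 N, or if a joint passes its speed limit or range.

### The arm

A 6-joint arm with a two-finger parallel gripper is mounted at the origin on the work surface. World frame = base frame: x ahead of the robot, y to its left, z up, the work surface at z = 0. Lengths are in m, angles in degrees, forces in N, time in s.
With the tool pointing down it reaches from about 0.275 to 0.85 m from the base axis. Payload 5.2 kg.
Tool frame: the origin (TCP) lies on the centre line of the jaws, within the pads' length; the fingertips stand 8 mm ahead of it and the grasp point (between the pads) lies 11 mm behind it (r.tip_reach is the distance from the TCP to the fingertips, in m); z points along the fingers, y is the line along which they close (so a half turn about z gives the same grasp; the last joint's range is limited). The gripper opens to 85 mm and grips with 20 to 120 N. Pads are 22 mm wide; open, the fingers measure 114 mm over their backs; the gripper's body (76 mm by 85 mm) begins 54 mm behind the grasp point. The pads swing forward as they close: fully open they stand 13 mm farther back than shut.
Start: joints at [52.036, 14.817, 87.949, -0, 77.235, -11.62], TCP at [0.244, 0.493, 0.239] pointing down, gripper open.
Joint ranges: [-179.93, 179.93], [-52.35, 119.4], [10.71, 147.94], [-69.91, 249.91], [12.55, 155.21], [-178.61, 178.61]. Speed limits (degrees/s): [147.25, 147.25, 180, 180, 180, 180].

### API

Orientations are given as a 3x3 rotation matrix whose columns are the frame's x, y, z axes.
In Python, from bench import r gives the robot as it stands. The module is installed in compiled form; this text tells all that it offers.
- The arm moves only by the shell command python3 -m inch 'ROWS'. ROWS is JSON, a list of rows, each a list of 7 numbers: the shift along the tool's x, y, z in m, then the turn, a rotation vector about the tool's x, y, z in rad, then the finger opening in m, from 0 to 0.0854. A call has 1 to 20 rows; each row shifts and turns the commanded pose from where the row before left it, along the tool's axes as they then stand; what a row does not reach is not made up. A row lasts 1/8 s, in which the tool goes at most 62.5 mm and 10.7 degrees, less where a joint would pass 70% of its speed; a pose out of reach is approached as far as the arm can. A call is refused whole if a number of a shift passes 0.0625 or a number of a turn 0.188, either way. A call with a gripper value outside its range is refused whole. The fingers move at their own pace and stop on an object; the grip force is fixed at half the most. Time passes only in rows, so rows that do not move let the fingers close. It gives the time, the measured TCP pose, the force, the opening and the grip force at its end, in the units of the state.
- r.state(): the state, without advancing time (a new reading comes with each control period).
- r.read_camera(name): name is "scene" or "side" or "wrist"; returns a dict with "img" (480x640x3 uint8, blue, green, red), "mtx" (3x3 intrinsics, pixels), "R" (3x3) and "t" (3): a world point X has camera coordinates R X + t. Camera axes: x right, y down, z forward; pixel columns grow to the right and rows downward; lengths in m; the calibration is good to about 2 mm. A picture is of the moment at which its call begins. There is no depth.
- r.hand_in(): hands the job in; it is judged then, once.
Trained networks look in the newest picture that a camera, given by its name, has taken for a name from the list of things; names that differ only in an ending like _2 or _b are one class to them, and where a whole thing is asked for, a point or a joint stands for the part that bears it (a point fixed in the world has none). Each returns a list of dicts, best first, with "conf" (0 to 1); they miss things now and then, are a little off and sometimes report something else, mostly with a low value. They report only what shows in the picture. A call takes as long as a camera call. They do not tell look-alikes from the thing itself.
- r.regions_of(label, camera): "pixels" (480x640 bool, what is visible of it) and "point" ([column, row] in pixels, amid what is visible of it).
- r.place_of(label, camera): "point" ([column, row] in pixels: a listed point, or the origin of a listed thing).
The state is a dict: "t": time; "joints": joint angles; "joint_velocities": joint speeds; "tau": joint torques, N m; "tcp_pos": TCP position; "tcp_rot": TCP orientation; "wrist_force": force on the tool from outside, world axes, zero at the start; "wrist_torque": the same for the moment, N m; "gripper_width": finger opening in m; "finger_force": force on a finger pad.
Only numpy, scipy, OpenCV 4.12 (cv2) and the standard library are available. Lean on these libraries where they do the work, as an engineer would, in place of code of your own. Each camera call takes 0.05 s, during which the arm holds its last target. There are 200 camera calls.

## Working session

There is one attempt and no reset: what is moved stays moved. The work goes in short steps, Python scripts to look and compute and a shell command to move; the robot and the scene stay as the last step left them, time stands still between calls to the robot, and variables do not carry over. Pictures are saved under pics/ and viewed, at most 10 in all, crops included, and the job is handed in when it is done.

```bash
mkdir -p pics; cat > h.py <<'E'
import numpy as np, cv2
from bench import r
def snap(c,fn=None):
    d=r.read_camera(c)
    if fn: cv2.imwrite('pics/'+fn,d['img'])
    return d
def ray(d,p):
    K,R,t=d['mtx'],np.array(d['R']),np.array(d['t'])
    v=R.T@np.linalg.solve(K,[p[0],p[1],1.]); return -R.T@t, v/np.linalg.norm(v)
def onz(d,p,z):
    o,v=ray(d,p); return o+v*(z-o[2])/v[2]
def proj(d,X):
    c=np.array(d['R'])@np.array(X).T+np.array(d['t'])[:,None]; q=d['mtx']@c; return (q[:2]/q[2]).T
def tri(rays):
    A=0;b=0
    for o,v in rays:
        P=np.eye(3)-np.outer(v,v); A=A+P; b=b+P@o
    return np.linalg.solve(A,b)
E
python3 - <<'E'
from h import *
np.set_printoptions(precision=3,suppress=True)
D={c:snap(c,c+'0.png') for c in('scene','side')}
for n in 'kit kit_face kit_foot board lid_top lid_mid magazine stack_top bottle jar valve meter carton pump wrench'.split():
    q={}
    for c in D:
        q[c]=r.place_of(n,c)[:3]
        print(n,c,[(np.round(x['point']),round(x['conf'],2)) for x in q[c]])
    if q['scene'] and q['side']: print('   tri',tri([ray(D[c],q[c][0]['point']) for c in D]))
s=r.state();print(s['t'],s['tcp_pos'],s['tcp_rot'])
a=np.hstack([D[c]['img'] for c in D]); 
E
```

```text
kit scene [(array([401., 233.]), 0.71)]
kit side [(array([312., 218.]), 0.58)]
   tri [0.603 0.118 0.004]
kit_face scene [(array([398., 218.]), 0.62)]
kit_face side [(array([319., 198.]), 0.82)]
   tri [0.608 0.09  0.089]
kit_foot scene [(array([400., 222.]), 0.87)]
kit_foot side [(array([303., 214.]), 0.96)]
   tri [0.586 0.136 0.012]
board scene [(array([419., 190.]), 0.75), (array([394., 217.]), 0.29)]
board side [(array([270., 194.]), 0.78)]
   tri [0.551 0.248 0.003]
lid_top scene [(array([277., 300.]), 0.95)]
lid_top side [(array([384., 292.]), 0.79)]
   tri [ 0.582 -0.219  0.103]
lid_mid scene []
lid_mid side [(array([383., 302.]), 0.68)]
magazine scene [(array([274., 323.]), 0.81)]
magazine side [(array([375., 323.]), 0.91), (array([322., 167.]), 0.32)]
   tri [ 0.568 -0.22   0.004]
stack_top scene []
stack_top side [(array([385., 227.]), 0.34)]
bottle scene [(array([378., 280.]), 0.7)]
bottle side [(array([350., 247.]), 0.74)]
   tri [ 0.642  0.    -0.009]
jar scene [(array([370., 168.]), 0.66), (array([400., 222.]), 0.18)]
jar side [(array([227., 220.]), 0.72), (array([378.
[... 205 characters left out ...]
side [(array([321., 167.]), 0.71), (array([321., 198.]), 0.47), (array([382., 293.]), 0.42)]
   tri [0.721 0.28  0.001]
carton scene [(array([310., 390.]), 0.74)]
carton side [(array([450., 316.]), 0.96), (array([272., 289.]), 0.49), (array([227., 217.]), 0.3)]
   tri [ 0.717 -0.276  0.003]
pump scene [(array([417., 310.]), 0.72)]
pump side [(array([387., 227.]), 0.95)]
   tri [ 0.747 -0.002  0.003]
wrench scene [(array([293., 227.]), 0.97), (array([396., 219.]), 0.36), (array([419., 312.]), 0.23)]
wrench side [(array([271., 289.]), 0.8), (array([389., 228.]), 0.71)]
   tri [ 0.42  -0.026 -0.004]
1.6 [0.244 0.493 0.239] [[-0.896  0.444 -0.   ]
 [ 0.444  0.896 -0.   ]
 [-0.    -0.    -1.   ]]
```

View pics/scene0.png

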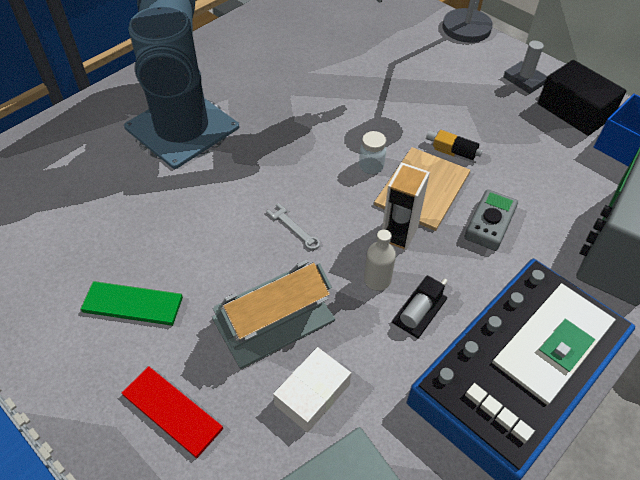

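View pics/side0.png

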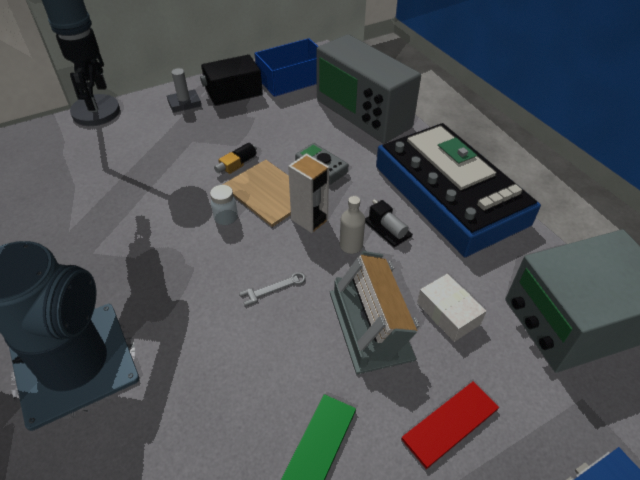

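The scene view shows the kit standing at (405,205) by the board (425,190). The bottle is at (380,265) on its open side, and the jar at (373,150) is beside the board. The brown-topped magazine is at (275,300). The green lid (130,303) and red lid (172,410) are decoys. The white, brown-topped lid in the magazine, at scene (277,300) and side (385,290), is the one meant.

```bash
cat > fit.py <<'E'
from h import *
from scipy.optimize import least_squares
from scipy.spatial.transform import Rotation as Ro
def quad(img,pt,rad,hsvlo=(8,70,60),hsvhi=(25,255,255)):
    m=cv2.inRange(cv2.cvtColor(img,cv2.COLOR_BGR2HSV),hsvlo,hsvhi)
    m=cv2.morphologyEx(m,cv2.MORPH_OPEN,np.ones((3,3)))
    cs,_=cv2.findContours(m,0,2)
    c=max((c for c in cs if cv2.pointPolygonTest(c,tuple(map(float,pt)),True)>-rad),key=cv2.contourArea)
    h=cv2.convexHull(c); 
    for e in np.linspace(2,30,60):
        a=cv2.approxPolyDP(h,e,True)[:,0]
        if len(a)<=4:break
    return a.astype(float)
def rect(w,l): return np.array([[-w,-l,0],[w,-l,0],[w,l,0],[-w,l,0]])/2
def order(q,p): # match cyclic
    best=None
    for s in (1,-1):
        for k in range(4):
            z=np.roll(q[::s],k,0); e=np.abs(z-p).sum()
            if best is None or e<best[0]: best=(e,z)
    return best[1]
E
python3 - <<'E'
from fit import *
np.set_printoptions(precision=3,suppress=True)
D={c:snap(c) for c in('scene','side')}
Q={}
def fitpose(name,pts,model,R0,x0,free):
    qs={c:quad(D[c]['img'],p,6) for c,p in pts.items()}
    print(name,{c:q.tolist() for c,q in qs.items()})
    f=lambda p:free(p)
    def res(p):
        X=free(p,model); return np.concatenate([(proj(D[c],X)-order(q,proj(D[c],X))).ravel() for c,q in qs.items()])
    s=least_squares(res,x0,loss='soft_l1'); print(name,s.x,'deg',np.degrees(s.x[2:]),'rms',np.sqrt(np.mean(res(s.x)**2)),res(s.x).round(1)); return s.x
def flat(z): return lambda p,m: m@Ro.from_euler('z',p[2]).as_matrix().T+[p[0],p[1],z]
fitpose('kittop',{'scene':(408,180),'side':(312,167)},rect(60,70),0,[.60,.118,.37],flat(.172))
def sl(p,m):
    y=p[3];b=.48; mx=np.array([np.cos(y),np.sin(y),0]);my=np.array([-mx[1],mx[0],0]);u=np.array([0,0,1.])
    R=np.c_[np.cos(b)*mx+np.sin(b)*u,my,np.cos(b)*u-np.sin(b)*mx]
    return m@R.T+p[:3]
for g in (2.8,3.4): fitpose('lid',{'scene':(277,300),'side':(385,290)},rect(66,184),0,[.58,-.22,.11,g],sl)
K=fitpose('board',{'scene':(440,195),'side':(265,190)},rect(150,200),0,[.55,.248,.37],flat(.012))
for c in D: print(c, {n:[(np.round(x['point'],1),round(x['conf'],2)) for x in r.place_of(n,c)[:1]] for n in('lid_top','kit_face','kit_foot')})
print(r.tip_reach)
v=np.hstack([cv2.resize(D[c]['img'][y:y+120,x:x+130],None,fx=3,fy=3,interpolation=2) for c,x,y in(('scene',210,255),('side',325,250))])
cv2.imwrite('pics/crop.png',v)
E
```

```text
kittop {'scene': [[402.0, 166.0], [425.0, 172.0], [414.0, 195.0], [391.0, 188.0]], 'side': [[294.0, 164.0], [307.0, 156.0], [326.0, 169.0], [312.0, 178.0]]}
kittop [ 0.649 -0.506  0.913] deg [52.295] rms 840.3850115441096 [  600.9  -772.2 -1344.4  -819.8   526.9  -725.3 -1207.3  -734.1  -737.
  -568.9  1193.   -459.3  -663.4  -491.4  1262.6  -535.1]
lid {'scene': [[316.0, 266.0], [328.0, 294.0], [237.0, 335.0], [224.0, 305.0]], 'side': [[362.0, 255.0], [386.0, 260.0], [415.0, 329.0], [389.0, 327.0]]}
lid [ 0.672 -0.367  0.453  5.51 ] deg [ 25.971 315.707] rms 1068.5726095238942 [-1936.8  -340.6  1825.2  -332.4 -2146.5  -345.9  1817.7  -386.5   595.9
  -886.2  -102.1  -453.4   528.6  -933.2  -100.5  -513.1]
lid {'scene': [[316.0, 266.0], [328.0, 294.0], [237.0, 335.0], [224.0, 305.0]], 'side': [[362.0, 255.0], [386.0, 260.0], [415.0, 329.0], [389.0, 327.0]]}
lid [ 0.574 -0.332  0.424  3.118] deg [ 24.311 178.621] rms 945.8522798952827 [ 1438.4  -451.8   696.7 -1201.6  1396.9  -456.4   809.7 -1318.8  -164.6
  -439.9 -1165.4  -981.6  -222.6  -521.8 -1225.3 -1091.9]
board {'scene': [[411.0, 148.0], [469.0, 169.0], [436.0, 229.0], [420.0, 224.0]], 'side': [[263.0, 161.0], [288.0, 176.0], [274.0, 225.0], [226.0, 184.0]]}
board [ 0.596  0.146 -0.759] deg [-43.465] rms 918.3441999941141 [-1560.1  -722.   1128.   -749.1 -1687.4  -855.4  1112.7  -760.8  1034.8
  -508.1  -312.8  -541.8   976.1  -545.4  -239.5  -530. ]
scene {'lid_top': [(array([276.9, 301.3]), 0.9)], 'kit_face': [(array([398. , 219.3]), 0.69)], 'kit_foot': [(array([402.4, 222. ]), 0.69)]}
side {'lid_top': [(array([382.7, 291.2]), 0.68)], 'kit_face': [(array([320.5, 197.5]), 0.6)], 'kit_foot': []}
0.008
```

View pics/crop.png

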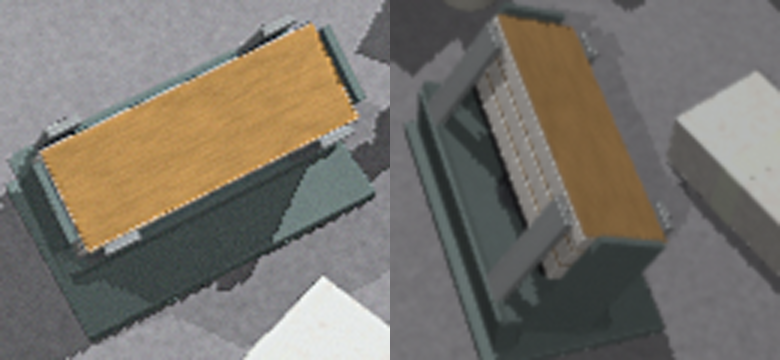

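The enlarged crop shows the white, brown-topped stack of three lids between grey guides, at scene (277,300) and side (388,290). It is neither the green nor the red lid, so this is the target. My model was in mm instead of m, so I'm fixing that now.

```bash
sed -i 's#\]\])/2#]])/2000#' fit.py
python3 - <<'E'
from fit import *
np.set_printoptions(precision=4,suppress=True)
D={c:snap(c) for c in('scene','side')}
def fitpose(name,pts,model,x0,free,qs=None):
    qs=qs or {c:quad(D[c]['img'],p,6) for c,p in pts.items()}
    def res(p):
        X=free(p,model); return np.concatenate([(proj(D[c],X)-order(q,proj(D[c],X))).ravel() for c,q in qs.items()])
    s=least_squares(res,x0,loss='soft_l1'); print(name,s.x,'deg',np.degrees(s.x[2:]),'rms',np.sqrt(np.mean(res(s.x)**2)),res(s.x).round(1)); return s.x
def flat(z): return lambda p,m: m@Ro.from_euler('z',p[2]).as_matrix().T+[p[0],p[1],z]
for w in (60,50): fitpose('kittop',{'scene':(408,180),'side':(312,167)},rect(w,w+10),[.60,.118,.37],flat(.172))
def sl(p,m):
    y=p[3];b=.48; mx=np.array([np.cos(y),np.sin(y),0]);my=np.array([-mx[1],mx[0],0]);u=np.array([0,0,1.])
    R=np.c_[np.cos(b)*mx+np.sin(b)*u,my,np.cos(b)*u-np.sin(b)*mx]
    return m@R.T+p[:3]
for g in (2.8,3.4): fitpose('lid',{'scene':(277,300),'side':(385,290)},rect(66,184),[.58,-.22,.11,g],sl)
# board: far edge corners, on z=.012
for c,ps in (('scene',[[411,148],[469,169],[436,229]]),('side',[[226,184],[263,161],[274,225]])):
    for p in ps: print(c,p,onz(D[c],p,.012))
E
```

```text
kittop [0.5983 0.1168 0.319 ] deg [18.2745] rms 2.712176057062177 [-4.4 -1.3  2.   2.2  3.7  1.  -2.  -2.8 -0.2  1.6  4.  -2.5  0.2 -2.8
 -5.1  1.6]
kittop [0.5987 0.1162 0.3229] deg [18.5034] rms 1.1956027365372683 [-1.1 -1.8  0.5 -0.2  0.3  2.1 -0.7 -0.1  0.1 -0.4  1.1 -2.3  0.6 -0.7
 -1.6  1.7]
lid [ 0.5864 -0.2211  0.1063  2.8422] deg [  6.0895 162.8433] rms 2.1766343503296652 [ 5.7  0.5 -0.5 -2.2 -1.1 -0.6  1.3  4.1  0.9 -1.1 -1.  -1.1 -1.4  1.7
  0.8  2.9]
lid [ 0.5864 -0.2211  0.1063  2.8422] deg [  6.0895 162.8433] rms 2.176634565998628 [ 5.7  0.5 -0.5 -2.2 -1.1 -0.6  1.3  4.1  0.9 -1.1 -1.  -1.1 -1.4  1.7
  0.8  2.9]
scene [411, 148] [0.4573 0.332  0.012 ]
scene [469, 169] [0.5967 0.373  0.012 ]
scene [436, 229] [0.6517 0.1777 0.012 ]
side [226, 184] [0.4635 0.3286 0.012 ]
side [263, 161] [0.588  0.3664 0.012 ]
side [274, 225] [0.5071 0.1339 0.012 ]
```

```bash
cat > go.py <<'E'
from h import *
from scipy.spatial.transform import Rotation as Ro
np.set_printoptions(precision=4,suppress=True)
def rows(p,Rt,n,p0=None,R0=None):
    s=r.state(); p0=np.array(s['tcp_pos'] if p0 is None else p0); R0=np.array(s['tcp_rot'] if R0 is None else R0)
    w=Ro.from_matrix(R0.T@Rt).as_rotvec()/n
    A=sum(Ro.from_rotvec(w*k).as_matrix() for k in range(n))
    d=np.linalg.solve(A,R0.T@(np.array(p)-p0))
    print('n',n,'shift',d.round(4),'turn',w.round(4))
def down(yaw): # tool y at yaw deg, z down
    c,s_=np.cos(np.radians(yaw)),np.sin(np.radians(yaw)); return np.array([[-s_*-1*-1,c,0],[c,s_,0],[0,0,-1.]])
E
python3 - <<'E'
from go import *
R=down(17.5);print(np.linalg.det(R))
rows([.616,.061,.24],R,12)
E
```

```text
1.0
n 12 shift [-0.0488 -0.0015 -0.0001] turn [-0.     -0.      0.0671]
```

```bash
python3 -m inch '[[-0.0488,-0.0015,0,0,0,0.0671,0],[-0.0488,-0.0015,0,0,0,0.0671,0],[-0.0488,-0.0015,0,0,0,0.0671,0],[-0.0488,-0.0015,0,0,0,0.0671,0],[-0.0488,-0.0015,0,0,0,0.0671,0],[-0.0488,-0.0015,0,0,0,0.0671,0],[-0.0488,-0.0015,0,0,0,0.0671,0],[-0.0488,-0.0015,0,0,0,0.0671,0],[-0.0488,-0.0015,0,0,0,0.0671,0],[-0.0488,-0.0015,0,0,0,0.0671,0],[-0.0488,-0.0015,0,0,0,0.0671,0],[-0.0488,-0.0015,0,0,0,0.0671,0],[0,0,0,0,0,0,0]]'
python3 - <<'E'
from fit import *
from go import rows,down
rows([.616,.061,.151],down(17.5),3)
d=snap('wrist','w1.png')
for n in('kit','kit_face','bottle'):print(n,[(x['point'],x['conf'],onz(d,x['point'],.0)) for x in r.place_of(n,'wrist')[:1]])
E
```

```text
t: 3.72
tcp_pos: [0.6174, 0.0572, 0.2388]
tcp_rot: [[-0.296, 0.955, -0.0], [0.955, 0.296, -0.001], [-0.001, -0.0, -1.0]]
wrist_force: [0.2, 1.0, -0.1]
gripper_width: 0.0001
finger_force: 0.0
n 3 shift [ 0.0014 -0.0001  0.0293] turn [-0.0001  0.0003 -0.0016]
kit []
kit_face []
bottle [([321.1, 263.0], 0.6, array([ 0.6449, -0.0075,  0.    ]))]
```

View pics/w1.png

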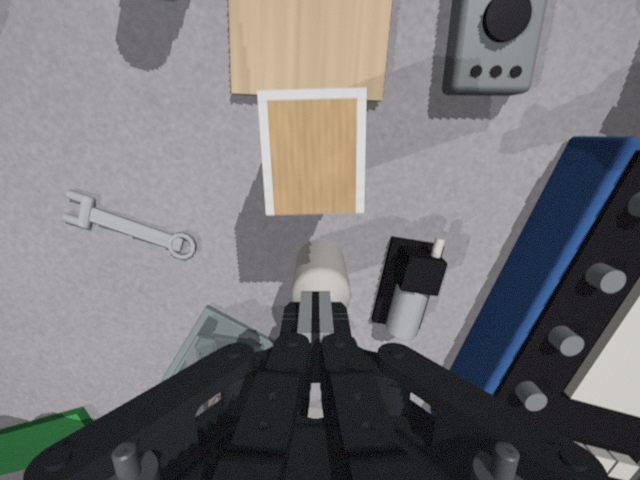

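The wrist view has the kit top at about (260–366, 90–215), with the board's front edge at row 97. The bottle at (321,270) is behind the closed fingers.

```bash
python3 - <<'E'
from go import *
d=snap('wrist')
C=np.array([onz(d,p,.172) for p in((259,91),(366,88),(364,214),(266,215))])
print(C,C.mean(0)); v=(C[1]-C[0])+(C[2]-C[3]);print(np.degrees(np.arctan2(v[1],v[0])))
B=np.array([onz(d,p,.012) for p in((232,95),(383,100))]);v=B[1]-B[0];print(B,np.degrees(np.arctan2(v[1],v[0])))
B=np.array([onz(d,p,.012) for p in((232,95),(229,0))]);v=B[1]-B[0];print(B,np.degrees(np.arctan2(v[1],v[0])))
kc=C.mean(0);print('kit in tool axes',np.array(r.state()['tcp_rot']).T@(kc-r.state()['tcp_pos']))
E
```

```text
[[0.556  0.1488 0.172 ]
 [0.6119 0.168  0.172 ]
 [0.6353 0.1008 0.172 ]
 [0.5778 0.0819 0.172 ]] [0.5953 0.1249 0.172 ]
18.58179550543837
[[0.5029 0.1458 0.012 ]
 [0.6474 0.1867 0.012 ]] 15.794769536837263
[[0.5029 0.1458 0.012 ]
 [0.4819 0.2234 0.012 ]] 105.12673557592613
kit in tool axes [ 0.066  -0.0007  0.0674]
```

```bash
python3 -m inch '[[0.002,0,0.042,0,0,0,0],[0.002,0,0.042,0,0,0,0],[0.008,0,0,0,0,0,0],[0.008,0,0,0,0,0,0],[0.006,0,0,0,0,0,0],[0.006,0,0,0,0,0,0],[0.006,0,0,0,0,0,0],[0.006,0,0,0,0,0,0],[0.006,0,0,0,0,0,0]]'; python3 -c "
from h import *
snap('side','s2.png')"
```

```text
t: 5.1
tcp_pos: [0.6011, 0.109, 0.1553]
tcp_rot: [[-0.301, 0.954, -0.0], [0.954, 0.301, 0.0], [0.0, -0.0, -1.0]]
wrist_force: [0.2, -0.9, 0.6]
gripper_width: 0.0002
finger_force: 0.4
```

View pics/s2.png

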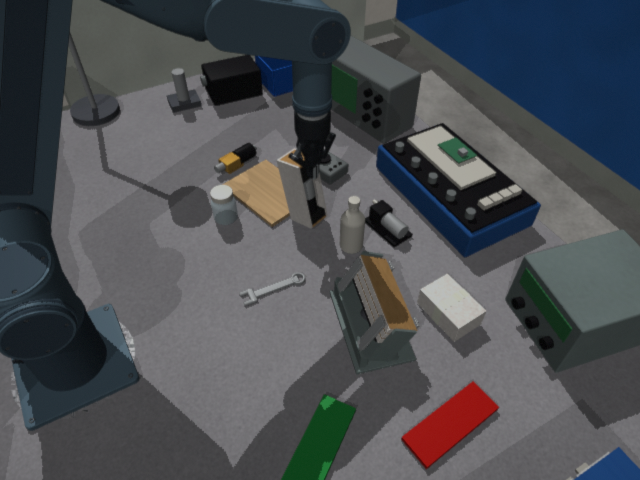

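The side view shows the kit at (303,190) already leaning towards the board, with the fingers against its head at (312,165). I'll keep pushing.

```bash
python3 -m inch '[[0.006,0,0,0,0,0,0],[0.006,0,0,0,0,0,0],[0.006,0,0,0,0,0,0],[0.006,0,0,0,0,0,0],[0.006,0,0,0,0,0,0],[0.006,0,0,0,0,0,0],[0.006,0,0,0,0,0,0],[0,0,0,0,0,0,0],[0,0,0,0,0,0,0]]'; python3 - <<'E'
from go import *
snap('side','s3.png')
E
```

```text
t: 6.28
tcp_pos: [0.5887, 0.1486, 0.1553]
tcp_rot: [[-0.301, 0.954, 0.0], [0.954, 0.301, -0.0], [-0.0, 0.0, -1.0]]
wrist_force: [0.5, -0.0, 0.6]
gripper_width: -0.0004
finger_force: 0.0
```

View pics/s3.png

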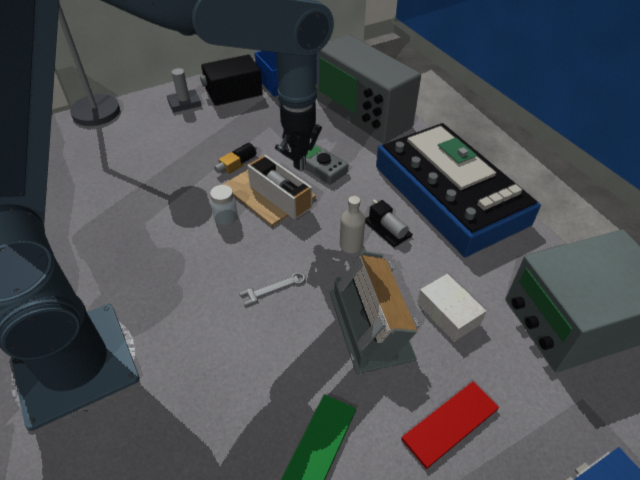

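The carton now lies on its back on the board: face at side (280,180), foot end at (295,200), nothing else disturbed. I'll lift, measure the face from above, then go to the magazine.

```bash
python3 -m inch '[[0,0,-0.05,0,0,0,0.085],[0,0,-0.05,0,0,0,0.085],[0,0,0,0,0,0,0.085]]'; python3 - <<'E'
from go import *
d=snap('wrist','w4.png')
for n in('kit_face','kit_foot'):print(n,[(x['point'],x['conf'],onz(d,x['point'],.082)) for x in r.place_of(n,'wrist')[:1]])
y=np.radians(162.8);mx=np.array([np.cos(y),np.sin(y),0]);u=np.array([0,0,1.]);b=.48
z=-(np.cos(b)*u-np.sin(b)*mx);yy=-(np.cos(b)*mx+np.sin(b)*u);R=np.c_[np.cross(yy,z),yy,z]
P=np.array([.5864,-.2211,.1063]);np.savez('lid.npz',R=R,P=P);print(R)
rows(P-.13*z,R,11)
E
```

```text
t: 6.7
tcp_pos: [0.5912, 0.1486, 0.2605]
tcp_rot: [[-0.301, 0.954, 0.01], [0.954, 0.301, 0.001], [-0.002, 0.01, -1.0]]
wrist_force: [0.3, -0.3, -0.7]
gripper_width: 0.0545
finger_force: 0.0
kit_face [([310.9, 137.7], 0.58, array([0.5671, 0.2184, 0.082 ]))]
kit_foot []
[[ 0.2957  0.8473 -0.4411]
 [ 0.9553 -0.2623  0.1366]
 [ 0.     -0.4618 -0.887 ]]
n 11 shift [-0.036   0.0045  0.0012] turn [0.0422 0.0132 0.054 ]
```

View pics/w4.png

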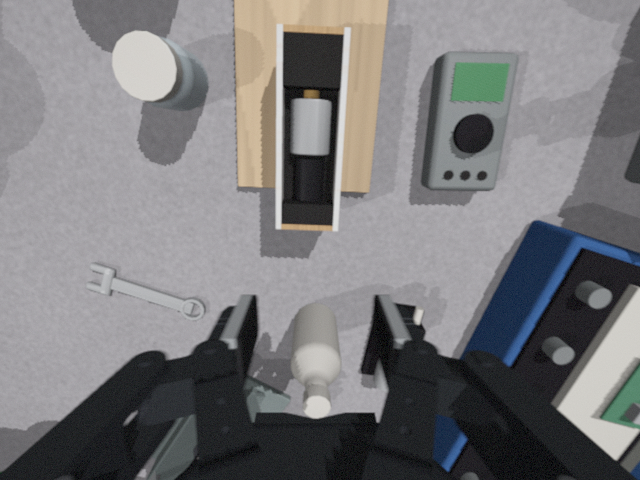

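The wrist view has the carton's face with rim corners at about (278,25), (350,28), (337,230) and (277,229), lying along the board with its foot end at row 230. The bottle at (317,355) is still standing.

```bash
python3 -m inch '[[-0.036,0.0045,0.0012,0.0422,0.0132,0.054,0.085],[-0.036,0.0045,0.0012,0.0422,0.0132,0.054,0.085],[-0.036,0.0045,0.0012,0.0422,0.0132,0.054,0.085],[-0.036,0.0045,0.0012,0.0422,0.0132,0.054,0.085],[-0.036,0.0045,0.0012,0.0422,0.0132,0.054,0.085],[-0.036,0.0045,0.0012,0.0422,0.0132,0.054,0.085],[-0.036,0.0045,0.0012,0.0422,0.0132,0.054,0.085],[-0.036,0.0045,0.0012,0.0422,0.0132,0.054,0.085],[-0.036,0.0045,0.0012,0.0422,0.0132,0.054,0.085],[-0.036,0.0045,0.0012,0.0422,0.0132,0.054,0.085],[-0.036,0.0045,0.0012,0.0422,0.0132,0.054,0.085],[0,0,0,0,0,0,0.085],[0,0,0,0,0,0,0.085]]'; python3 - <<'E'
from go import *
snap('wrist','w5.png')
L=np.load('lid.npz'); rows(L['P']-.13*L['R'][:,2],L['R'],2)
d=r.read_camera('wrist');print(proj(d,L['P'][None]))
E
```

```text
t: 8.48
tcp_pos: [0.6445, -0.2381, 0.2206]
tcp_rot: [[0.295, 0.847, -0.442], [0.955, -0.261, 0.138], [0.001, -0.463, -0.886]]
wrist_force: [-0.1, 1.1, 0.8]
gripper_width: 0.0851
finger_force: 0.0
n 2 shift [-0.0008 -0.0003  0.0001] turn [-0.0003 -0.0002  0.0009]
[[314.8474 235.3848]]
```

View pics/w5.png

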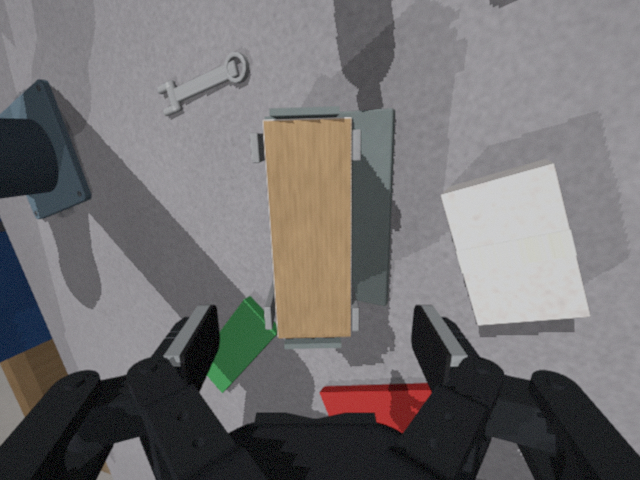

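The wrist view shows the lid's upper side with corners at about (264,120), (352,118), (351,338) and (277,338), clear of the guides at mid length.

```bash
python3 - <<'E'
from fit import *
from go import rows
np.set_printoptions(precision=4,suppress=True)
D={c:snap(c) for c in('wrist','scene','side')}
u=np.array([0,0,1.]);b=.48
def Rl(y):
    mx=np.array([np.cos(y),np.sin(y),0]);my=np.array([-mx[1],mx[0],0]);return np.c_[np.cos(b)*mx+np.sin(b)*u,my,np.cos(b)*u-np.sin(b)*mx]
sl=lambda p: rect(66,184)@Rl(p[3]).T+p[:3]
Q={'wrist':quad(D['wrist']['img'],(310,220),5)};print(Q['wrist'].tolist())
q0={'scene':np.array([[316,266],[328,294],[237,335],[224,305.]]),'side':np.array([[362,255],[386,260],[415,329],[389,327.]])}
for qs in (Q,{**Q,**q0}):
    def res(p):
        X=sl(p);return np.concatenate([(proj(D[c],X)-order(q,proj(D[c],X))).ravel()*(1 if c=='wrist' else .7) for c,q in qs.items()])
    s=least_squares(res,[.5864,-.2211,.1063,2.842],loss='soft_l1');p=s.x;print(p,np.degrees(p[3]),res(p).round(1))
    R=Rl(p[3]);T=np.c_[np.cross(-R[:,0],-R[:,2]),-R[:,0],-R[:,2]]
    P=p[:3]-0*R[:,2]
    rows(P,T,1)
np.savez('lid.npz',R=T,P=P)
# kit
E
```

```text
[[350.0, 121.0], [349.0, 335.0], [279.0, 337.0], [265.0, 123.0]]
[ 0.5821 -0.2236  0.107   2.8725] 164.5812248304703 [ 1.2  0.1 -1.5  0.5 -1.  -0.5  1.2 -0.2]
n 1 shift [-0.0055 -0.0036  0.1326] turn [ 0.0018 -0.0135 -0.0256]
[ 0.5833 -0.2235  0.1083  2.866 ] 164.20974203121278 [ 2.8 -0.4 -0.7 -0.4 -1.3 -0.2  1.2  0.4  0.2  0.5 -2.5 -2.7 -2.3 -0.2
 -0.1  2.9 -0.5 -0.4 -1.8  0.  -0.5  2.   0.9  2.4]
n 1 shift [-0.0051 -0.0032  0.131 ] turn [ 0.0018 -0.0105 -0.0199]
```

```bash
python3 - <<'E'
from go import *
d=snap('wrist');s=r.state();T=np.array(s['tcp_rot']);p=np.array(s['tcp_pos'])
print(r.tip_reach,d['mtx'][0],s['gripper_width'])
for dz in(-.02,-.01,-.005,0,.008,.015):
    print(dz,proj(d,[p+T@[ .011,.0425,dz],p+T@[.011,-.0425,dz],p+T@[.011,0,dz]]).round(1).tolist())
cv2.imwrite('pics/w6.png',cv2.resize(d['img'][270:400,130:510],None,fx=2,fy=2))
E
```

```text
0.008 [336.9478   0.     315.0367] 0.08503093745941645
-0.02 [[425.1, 317.6], [206.9, 317.8], [316.0, 317.7]]
-0.01 [[417.6, 305.1], [214.2, 305.3], [315.9, 305.2]]
-0.005 [[414.3, 299.4], [217.5, 299.6], [315.9, 299.5]]
0 [[411.1, 294.1], [220.6, 294.3], [315.9, 294.2]]
0.008 [[406.5, 286.3], [225.1, 286.4], [315.8, 286.4]]
0.015 [[402.8, 280.0], [228.7, 280.2], [315.8, 280.1]]
```

View pics/w6.png

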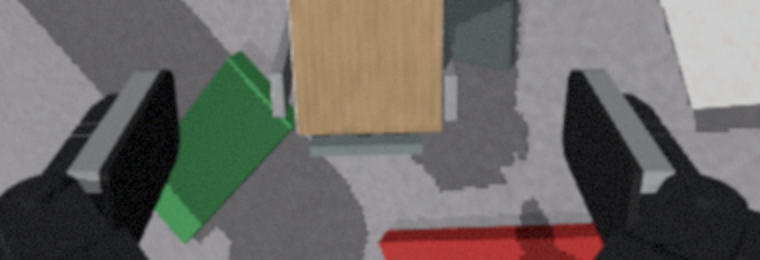

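Tip corners at (217,307) and (414,307) mean that, fully open, the tips sit about 5 mm behind the TCP. At 66 mm opening they should be about 1 mm ahead of it. So the TCP goes about 9 mm below the lid's upper side.

```bash
python3 -m inch '[[-0.005,-0.0035,0.03,0.0018,-0.012,-0.023,0.085],[0,0,0.04,0,0,0,0.085],[0,0,0,0,0,0,0.085],[0,0,0,0,0,0,0.085]]'; python3 - <<'E'
from fit import *
from go import rows
np.set_printoptions(precision=4,suppress=True)
d=snap('wrist')
q=quad(d['img'],(315,230),5);print(q.tolist())
u=np.array([0,0,1.]);b=.48
def Rl(y):
    mx=np.array([np.cos(y),np.sin(y),0]);my=np.array([-mx[1],mx[0],0]);return np.c_[np.cos(b)*mx+np.sin(b)*u,my,np.cos(b)*u-np.sin(b)*mx]
f=lambda p: proj(d,rect(66,184)@Rl(p[3]).T+p[:3])
for zf in (None,.107):
    g=lambda p:(f(p)-order(q,f(p))).ravel() if zf is None else np.r_[(f(p)-order(q,f(p))).ravel(),(p[2]-zf)*3000]
    p=least_squares(g,[.5827,-.2236,.1075,2.87]).x
    R=Rl(p[3]);T=np.c_[np.cross(-R[:,0],-R[:,2]),-R[:,0],-R[:,2]]
    print(p,g(p).round(1));rows(p[:3],T,1)
E
```

```text
t: 9.28
tcp_pos: [0.6106, -0.2336, 0.1637]
tcp_rot: [[0.27, 0.855, -0.443], [0.963, -0.24, 0.124], [-0.001, -0.46, -0.888]]
wrist_force: [0.8, 0.6, 0.1]
gripper_width: 0.085
finger_force: 0.0
[[373.0, 103.0], [361.0, 382.0], [271.0, 382.0], [255.0, 103.0]]
[ 0.5834 -0.2236  0.1086  2.874 ] [ 1.5  0.1 -1.5  0.9 -1.2 -0.3  1.2 -1. ]
n 1 shift [ 0.0025 -0.0007  0.0628] turn [ 0.0036 -0.002  -0.0058]
[ 0.5829 -0.2237  0.1073  2.8753] [ 1.2  0.6 -1.   1.6 -0.6 -1.3  1.3 -2.1  1. ]
n 1 shift [ 0.0023 -0.0005  0.0642] turn [ 0.0036 -0.0026 -0.007 ]
```

```bash
python3 -m inch '[[0.002,-0.0005,0.03,0.0036,-0.002,-0.006,0.085],[0,0,0.022,0,0,0,0.085],[0,0,0.01,0,0,0,0.085],[0,0,0.01,0,0,0,0.085],[0,0,0,0,0,0,0.085],[0,0,0,0,0,0,0.085]]'; python3 - <<'E'
from go import *
d=snap('wrist');s=r.state();print(s['wrist_force'],s['tcp_pos'])
cv2.imwrite('pics/w7.png',d['img'])
E
```

```text
t: 10.07
tcp_pos: [0.5779, -0.2226, 0.099]
tcp_rot: [[0.265, 0.854, -0.448], [0.964, -0.234, 0.124], [0.001, -0.464, -0.886]]
wrist_force: [-0.2, 0.4, 0.4]
gripper_width: 0.0852
finger_force: 0.0
[-0.3956  0.2531 -0.0128] [ 0.5779 -0.2226  0.099 ]
```

View pics/w7.png

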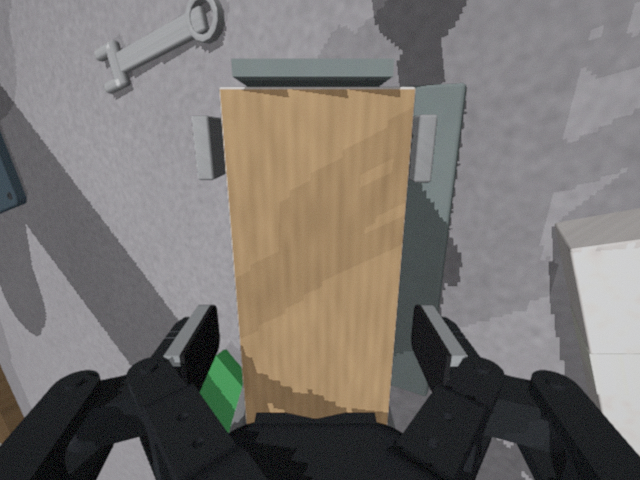

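The wrist view shows the lid's edges at about 242 and 398 at the tip row (308), between tips at 217 and 414. The tips are about 3 mm below the upper side and 1.5 mm off centre. I'll centre and close.

```bash
python3 -m inch '[[0,0.0015,0,0,0,0,0.085],[0,0,0,0,0,0,0.04],[0,0,0,0,0,0,0.04],[0,0,0,0,0,0,0.04],[0,0,0,0,0,0,0.04],[0,0,0,0,0,0,0.04]]'
```

```text
t: 10.88
tcp_pos: [0.5784, -0.2226, 0.0987]
tcp_rot: [[0.265, 0.853, -0.449], [0.964, -0.234, 0.124], [0.001, -0.466, -0.885]]
wrist_force: [-0.9, 1.5, 5.4]
gripper_width: 0.0643
finger_force: 66.3
```

```bash
python3 -m inch '[[0,0,-0.005,0,0,0,0.04],[0,0,-0.005,0,0,0,0.04],[0,0,-0.008,0,0,0,0.04],[0,0,-0.012,0,0,0,0.04],[0,0,-0.02,0,0,0,0.04],[0,0,-0.03,0,0,0,0.04],[0,0,-0.04,0,0,0,0.04],[0,0,0,0,0,0,0.04]]'; python3 - <<'E'
from fit import *
np.set_printoptions(precision=4,suppress=True)
D={c:snap(c,c+'8.png') for c in('scene','side','wrist')}
for c,p in(('scene',(277,300)),('side',(385,290))):
    try:print(c,quad(D[c]['img'],p,15).tolist())
    except Exception as e:print(c,e)
s=r.state();T=np.array(s['tcp_rot']);p=np.array(s['tcp_pos'])
q=quad(D['wrist']['img'],(315,230),5);print(q.tolist())
for c in D: print(c,[(n,[(np.round(x['point']),round(x['conf'],2)) for x in r.place_of(n,c)[:2]]) for n in('lid_top','lid_mid')])
print('kit face rims from w4 estimate')
E
```

```text
t: 11.88
tcp_pos: [0.6352, -0.2386, 0.2072]
tcp_rot: [[0.264, 0.858, -0.441], [0.964, -0.235, 0.12], [-0.001, -0.457, -0.889]]
wrist_force: [-1.7, -0.9, -0.7]
gripper_width: 0.0645
finger_force: 66.8
scene [[279.0, 275.0], [296.0, 311.0], [249.0, 332.0], [233.0, 296.0]]
side [[361.0, 256.0], [385.0, 260.0], [414.0, 329.0], [388.0, 327.0]]
[[412.0, 90.0], [386.0, 421.0], [246.0, 423.0], [219.0, 90.0]]
scene [('lid_top', [(array([291., 293.]), 0.9)]), ('lid_mid', [])]
side [('lid_top', [(array([418., 253.]), 0.86)]), ('lid_mid', [(array([382., 296.]), 0.82)])]
wrist [('lid_top', [(array([316., 314.]), 0.93)]), ('lid_mid', [])]
kit face rims from w4 estimate
```

One lid is taken: in the side image the next lid's card lies at the old place (361,256)–(414,329). Next I measure the lid in the hand and the carton's face.

```bash
cat > kit.py <<'E'
from fit import *
np.set_printoptions(precision=4,suppress=True)
D={c:snap(c) for c in('scene','side','wrist')}
s=r.state();T=np.array(s['tcp_rot']);p=np.array(s['tcp_pos'])
w=D['wrist'];Rc=np.array(w['R'])@T; tc=np.array(w['R'])@p+np.array(w['t'])  # cam = Rc*tool+tc
# lid in tool frame: origin=centre of upper side; ideal axes lidx=-tooly, lidy=-? use rect in (y,x)
q=np.array([[412,90],[386,421],[246,423],[219,90.]])
dt=dict(R=Rc,t=tc,mtx=w['mtx'])
def lid(a): # x,y,z,yaw,pitch in tool
    m=rect(184,66)@Ro.from_euler('zy',[a[3],a[4]]).as_matrix().T+a[:3]; return m # rows: (-x,-y),(+x,-y),(+x,+y),(-x,+y)
def res(a):
    X=proj(dt,lid(a)); 
    e=[*(X[2]-q[0]),*(X[1]-q[3])]
    for P,Q,c in((X[2],X[3],q[1]),(X[1],X[0],q[2])):
        n=(Q-P)/np.linalg.norm(Q-P); e.append(n[0]*(c-P)[1]-n[1]*(c-P)[0])
    return np.r_[e,(a[2]+.0085)*700]
a=least_squares(res,[0,0,-.009,0,0]).x;print('lid in tool x y z mm',a[:3]*1e3,'yaw,pitch deg',np.degrees(a[3:]),res(a).round(1))
# kit from w4
T4=np.array([[-.301,.954,.01],[.954,.301,.001],[-.002,.01,-1]]);p4=np.array([.5912,.1486,.2605])
U,_,V=np.linalg.svd(T4);T4=U@V
d4=dict(R=Rc@T4.T,t=tc-Rc@T4.T@p4,mtx=w['mtx'])
q4=np.array([[278,25],[350,28],[337,230],[277,229.]])
for zf in(.082,None):
    f=lambda k:proj(d4,rect(60,172)@Ro.from_euler('z',k[2]).as_matrix().T+[k[0],k[1],zf or k[3]])
    k=least_squares(lambda k:(f(k)-order(q4,f(k))).ravel(),[.565,.22,.3,.082]).x
    print('kit w4',k,np.degrees(k[2]),(f(k)-order(q4,f(k))).ravel().round(1))
M={}
for c in('scene','side'):
    g=r.regions_of('kit',c); M[c]=g[0]['pixels']; print(c,g[0]['conf'],M[c].sum(),g[0]['point'],[(np.round(x['point'],1),round(x['conf'],2)) for x in r.place_of('kit_face',c)[:1]])
    np.save(c+'_m.npy',M[c])
def sil(k,c):
    X=np.array([[i,j,z] for i in(-.03,.03) for j in(-.086,.086) for z in(.012,.082)])@Ro.from_euler('z',k[2]).as_matrix().T+[k[0],k[1],0]
    h=cv2.convexHull((proj(D[c],X)*16).astype(np.int32)); m=np.zeros((480,640),np.uint8);cv2.fillConvexPoly(m,h,1,shift=4);return m>0
def cost(k): return sum(1-(sil(k,c)&M[c]).sum()/(sil(k,c)|M[c]).sum() for c in M)
from scipy.optimize import minimize
x0=np.array([k[0],k[1],k[2]]);print('cost',cost(x0))
o=minimize(lambda v:cost(x0+v*[.005,.005,.05]),np.zeros(3),method='Nelder-Mead',options=dict(initial_simplex=np.array([[0,0,0],[1,0,0],[0,1,0],[0,0,1.]])))
print('sil',x0+o.x*[.005,.005,.05],np.degrees(x0+o.x*[.005,.005,.05])[2],o.fun)
pt=[r.place_of('kit_face',c) for c in('scene','side')]
if all(pt):print('tri face',tri([ray(D[c],v[0]['point']) for c,v in zip(('scene','side'),pt)]))
E
python3 kit.py
```

```text
lid in tool x y z mm [ 1.2452 -0.0383 -9.9445] yaw,pitch deg [-0.0223 -0.2325] [-0.1 -0.2  0.2  0.1 -0.5  0.4 -1. ]
kit w4 [0.5662 0.2189 0.2653 0.082 ] 15.198015616047874 [-0.8  0.   1.1  1.2  0.9 -0.1 -1.1 -0.6]
kit w4 [0.5661 0.2191 0.2653 0.0797] 15.200108690389277 [-0.6 -0.8  0.9  0.3  0.6  0.5 -0.9 -0. ]
scene 0.65 2176 [422.0, 182.4] [(array([421.8, 174.2]), 0.73)]
side 0.87 2418 [280.6, 186.8] [(array([280.3, 172.2]), 0.91)]
cost 0.25784837181097986
sil [0.5654 0.2201 0.2706] 15.50638375868723 0.2397788011191868
tri face [0.5694 0.2141 0.0934]
```

```bash
python3 - <<'E'
from go import *
R=down(15.3);K=np.array([.566,.2193,.0])
s=r.state();p0=np.array(s['tcp_pos'])+[0,0,.045];R0=np.array(s['tcp_rot'])
print('lift in tool',R0.T@[0,0,.045])
rows(K-R@[.0012,0,0]+[0,0,.2],R,13,p0,R0)
w=Ro.from_matrix(R0.T@R).as_rotvec()/13
A=sum(Ro.from_rotvec(w*k).as_matrix() for k in range(13));d=np.linalg.solve(A,R0.T@(K-R@[.0012,0,0]+[0,0,.2]-p0))
p,Q=p0,R0
for i in range(13):
    p=p+Q@d;Q=Q@Ro.from_rotvec(w).as_matrix();print(p.round(3),end=' ')
E
```

```text
lift in tool [ 0.     -0.021  -0.0398]
n 13 shift [ 0.0352 -0.0046  0.006 ] turn [-0.0363 -0.01   -0.0403]
[ 0.635 -0.202  0.246] [ 0.637 -0.166  0.243] [ 0.637 -0.13   0.24 ] [ 0.635 -0.094  0.237] [ 0.633 -0.059  0.234] [ 0.629 -0.023  0.23 ] [0.624 0.012 0.227] [0.617 0.048 0.223] [0.61  0.082 0.219] [0.601 0.117 0.215] [0.59  0.151 0.21 ] [0.579 0.185 0.205] [0.566 0.218 0.2  ]
```

```bash
python3 -m inch '[[0,-0.007,-0.0133,0,0,0,0.04],[0,-0.007,-0.0133,0,0,0,0.04],[0,-0.007,-0.0133,0,0,0,0.04],[0.0352,-0.0046,0.006,-0.0363,-0.01,-0.0403,0.04],[0.0352,-0.0046,0.006,-0.0363,-0.01,-0.0403,0.04],[0.0352,-0.0046,0.006,-0.0363,-0.01,-0.0403,0.04],[0.0352,-0.0046,0.006,-0.0363,-0.01,-0.0403,0.04],[0.0352,-0.0046,0.006,-0.0363,-0.01,-0.0403,0.04],[0.0352,-0.0046,0.006,-0.0363,-0.01,-0.0403,0.04],[0.0352,-0.0046,0.006,-0.0363,-0.01,-0.0403,0.04],[0.0352,-0.0046,0.006,-0.0363,-0.01,-0.0403,0.04],[0.0352,-0.0046,0.006,-0.0363,-0.01,-0.0403,0.04],[0.0352,-0.0046,0.006,-0.0363,-0.01,-0.0403,0.04],[0.0352,-0.0046,0.006,-0.0363,-0.01,-0.0403,0.04],[0.0352,-0.0046,0.006,-0.0363,-0.01,-0.0403,0.04],[0.0352,-0.0046,0.006,-0.0363,-0.01,-0.0403,0.04],[0,0,0,0,0,0,0.04],[0,0,0,0,0,0,0.04]]'; python3 - <<'E'
from go import *
R=down(15.3);K=np.array([.566,.2193,.0])
rows(K-R@[.0012,0,0]+[0,0,.14],R,2)
E
```

```text
t: 15.02
tcp_pos: [0.5662, 0.2184, 0.201]
tcp_rot: [[-0.264, 0.965, 0.001], [0.965, 0.264, 0.0], [0.0, 0.001, -1.0]]
wrist_force: [0.1, -0.3, -0.9]
gripper_width: 0.0647
finger_force: 66.7
n 2 shift [-0.0001 -0.      0.0305] turn [ 0.0004 -0.      0.0001]
```

```bash
python3 -m inch '[[0,0,0.03,0.0004,0,0,0.04],[0,0,0.035,0,0,0,0.04],[0,0,0.02,0,0,0,0.04],[0,0,0.01,0,0,0,0.04],[0,0,0,0,0,0,0.04],[0,0,0,0,0,0,0.04]]'; python3 - <<'E'
from fit import *
np.set_printoptions(precision=4,suppress=True)
D={c:snap(c) for c in('scene','side','wrist')}
s=r.state();p=np.array(s['tcp_pos']);print(p,s['wrist_force'])
for c in('scene','side'):
    X=rect(66,184)@Ro.from_euler('z',15.3,degrees=True).as_matrix().T+[p[0],p[1]+.0012,p[2]+.0095]
    print(c,'pred lid',proj(D[c],X).round(0).tolist())
    try:print(quad(D[c]['img'],proj(D[c],X).mean(0),25).tolist())
    except Exception as e:print(e)
    for n in('lid_top','kit_face','kit'):
        g=r.place_of(n,c)[:1]; print(n,[(np.round(x['point'],1),round(x['conf'],2)) for x in g])
E
```

```text
t: 15.78
tcp_pos: [0.5667, 0.2184, 0.1061]
tcp_rot: [[-0.263, 0.965, 0.001], [0.965, 0.263, 0.001], [0.0, 0.001, -1.0]]
wrist_force: [-0.1, 0.1, -1.3]
gripper_width: 0.0644
finger_force: 66.7
[0.5662 0.2187 0.1059] [ 0.3032 -0.1021 -1.2802]
scene pred lid [[391.0, 187.0], [421.0, 199.0], [455.0, 143.0], [426.0, 133.0]]
[[434.0, 152.0], [422.0, 196.0], [375.0, 205.0], [414.0, 149.0]]
lid_top [(array([424.4, 169.3]), 0.89)]
kit_face [(array([422.9, 172.8]), 0.89)]
kit [(array([273.6, 322.3]), 0.62)]
side pred lid [[294.0, 189.0], [314.0, 176.0], [263.0, 142.0], [243.0, 153.0]]
[[278.0, 151.0], [312.0, 175.0], [291.0, 186.0], [271.0, 172.0]]
lid_top [(array([275.3, 165.2]), 0.64)]
kit_face [(array([275.4, 175. ]), 0.76)]
kit [(array([305. , 204.1]), 0.74)]
```

```bash
python3 -m inch '[[0,0,0.006,0,0,0,0.04],[0,0,0.005,0,0,0,0.04],[0,0,0.003,0,0,0,0.04],[0,0,0.0,0,0,0,0.04]]'; for i in 1; do python3 -m inch '[[0,0,0.0012,0,0,0,0.04],[0,0,0.0012,0,0,0,0.04],[0,0,0,0,0,0,0.04]]'; done
```

```text
t: 16.73
tcp_pos: [0.5653, 0.2186, 0.0904]
tcp_rot: [[-0.264, 0.965, -0.002], [0.965, 0.264, 0.0], [0.001, -0.002, -1.0]]
wrist_force: [0.2, 0.0, -1.4]
gripper_width: 0.0642
finger_force: 66.7
t: 17.1
tcp_pos: [0.5656, 0.2186, 0.0885]
tcp_rot: [[-0.264, 0.965, -0.001], [0.965, 0.264, 0.0], [0.001, -0.001, -1.0]]
wrist_force: [0.0, -0.4, -2.3]
gripper_width: 0.064
finger_force: 66.7
```

```bash
python3 -m inch '[[0,0,0.001,0,0,0,0.04],[0,0,0,0,0,0,0.04]]';python3 -m inch '[[0,0,0.001,0,0,0,0.04],[0,0,0,0,0,0,0.04]]'
```

```text
t: 17.35
tcp_pos: [0.5656, 0.2186, 0.0875]
tcp_rot: [[-0.264, 0.965, -0.001], [0.965, 0.264, 0.0], [0.001, -0.001, -1.0]]
wrist_force: [0.1, -0.7, -0.9]
gripper_width: 0.0647
finger_force: 66.7
t: 17.6
tcp_pos: [0.5656, 0.2186, 0.0864]
tcp_rot: [[-0.264, 0.965, -0.001], [0.965, 0.264, 0.0], [0.001, -0.001, -1.0]]
wrist_force: [-0.5, -0.6, -1.5]
gripper_width: 0.0645
finger_force: 66.7
```

```bash
sleep 1; python3 -m inch '[[0,0,0.001,0,0,0,0.04],[0,0,0,0,0,0,0.04]]'
```

```text
t: 17.85
tcp_pos: [0.5655, 0.2186, 0.0854]
tcp_rot: [[-0.264, 0.965, -0.001], [0.965, 0.264, 0.0], [0.001, -0.001, -1.0]]
wrist_force: [0.3, -0.8, -1.4]
gripper_width: 0.0642
finger_force: 66.7
```

Not yet in contact, so I'll go on in 1 mm steps.

```bash
python3 -m inch '[[0,0,0.001,0,0,0,0.04],[0,0,0,0,0,0,0.04]]' | egrep 'pos|force'
```

```text
tcp_pos: [0.5655, 0.2186, 0.0844]
wrist_force: [-0.3, 0.2, -0.5]
finger_force: 66.7
```

```bash
python3 -m inch '[[0,0,0.001,0,0,0,0.04],[0,0,0,0,0,0,0.04]]' | egrep 'pos|force'
```

```text
tcp_pos: [0.5655, 0.2186, 0.0834]
wrist_force: [1.2, -0.2, -0.8]
finger_force: 66.7
```

```bash
python3 -m inch '[[0,0,0.001,0,0,0,0.04],[0,0,0,0,0,0,0.04]]' | egrep 'pos|force'
```

```text
tcp_pos: [0.5657, 0.2186, 0.0831]
wrist_force: [-0.6, 0.4, 3.3]
finger_force: 67.2
```

Contact: the force went up about 4 N. Releasing gently, then rising.

```bash
python3 -m inch '[[0,0,0,0,0,0,0.07],[0,0,0,0,0,0,0.075],[0,0,0,0,0,0,0.085],[0,0,0,0,0,0,0.085],[0,0,0,0,0,0,0.085],[0,0,-0.01,0,0,0,0.085],[0,0,-0.03,0,0,0,0.085],[0,0,-0.05,0,0,0,0.085],[0,0,-0.05,0,0,0,0.085],[-0.04,0,0,0,0,0,0.085],[-0.04,0,0,0,0,0,0.085],[0,0,0,0,0,0,0.085]]'; cat > chk.py <<'E'
from fit import *
np.set_printoptions(precision=4,suppress=True)
D={c:snap(c,c+'9.png') for c in('scene','side','wrist')}
d=D['wrist'];q=quad(d['img'],proj(d,np.array([[.566,.219,.097]]))[0],15);print(q.tolist())
f=lambda k:proj(d,rect(66,184)@Ro.from_euler('z',k[2]).as_matrix().T+[k[0],k[1],.097])
k=least_squares(lambda k:(f(k)-order(q,f(k))).ravel(),[.566,.219,.267]).x;print('lid',k,np.degrees(k[2]),(f(k)-order(q,f(k))).ravel().round(1))
for c in('scene','side'):
    q=quad(D[c]['img'],proj(D[c],np.array([[.566,.219,.097]]))[0],15);print(c,q.tolist())
for n in 'lid_top lid_mid kit kit_foot bottle jar valve meter pump wrench carton'.split():
    q=[r.place_of(n,c) for c in('scene','side')]
    if all(q):print(n,tri([ray(D[c],v[0]['point']) for c,v in zip(('scene','side'),q)]),[round(v[0]['conf'],2) for v in q])
    else: print(n,[len(v) for v in q])
E
python3 chk.py
```

```text
t: 20.1
tcp_pos: [0.5877, 0.1389, 0.2234]
tcp_rot: [[-0.26, 0.965, 0.0], [0.965, 0.26, -0.0], [-0.0, 0.0, -1.0]]
wrist_force: [0.2, -0.4, -0.7]
gripper_width: 0.0849
finger_force: 0.0
[[362.0, 0.0], [353.0, 245.0], [277.0, 245.0], [267.0, 0.0]]
lid [0.5672 0.2127 0.2665] 15.268541742314103 [-1.9 10.6  1.8 10.5  2.6 -6.7 -2.6 -6.4]
scene [[451.0, 150.0], [420.0, 204.0], [375.0, 205.0], [411.0, 148.0]]
side [[246.0, 158.0], [264.0, 149.0], [311.0, 183.0], [292.0, 194.0]]
lid_top [0.5629 0.2338 0.0712] [0.62, 0.86]
lid_mid [ 0.577  -0.2239  0.0948] [0.61, 0.84]
kit [0, 1]
kit_foot [0.5818 0.1327 0.0202] [0.7, 0.74]
bottle [ 0.6458 -0.0009 -0.0104] [0.93, 0.65]
jar [ 0.4172  0.2295 -0.0062] [0.81, 0.65]
valve [0.5287 0.3973 0.0091] [0.84, 0.79]
meter [ 0.7205  0.2824 -0.0037] [0.93, 0.86]
pump [0.7511 0.0054 0.0016] [0.84, 0.57]
wrench [ 0.4171 -0.0195 -0.0143] [0.69, 0.8]
carton [ 0.7235 -0.2729  0.0024] [0.69, 0.85]
```

```bash
python3 - <<'E'
from fit import *
np.set_printoptions(precision=4,suppress=True)
D={c:snap(c) for c in('side','wrist','scene')}
q=np.array([[246,158],[264,149],[311,183],[292,194.]])
wq=np.array([[353,245],[277,245.]])
def X(k):return rect(66,184)@Ro.from_euler('zx',[k[2],k[4]]).as_matrix().T+[k[0],k[1],k[3]]
def res(k):
    x=X(k);a=proj(D['side'],x);w=proj(D['wrist'],x)
    e=(a-order(q,a)).ravel()
    # wrist: near corners + side lines through (362,0),(267,0)
    f=[*(w[1]-wq[0]),*(w[0]-wq[1])]
    for P,Q,c in((w[1],w[2],[362,0]),(w[0],w[3],[267,0])):
        n=(Q-P)/np.linalg.norm(Q-P);f.append(n[0]*(c-P)[1]-n[1]*(c-P)[0])
    return np.r_[e,f]
k=least_squares(res,[.566,.219,.267,.097,0],x_scale=[.01,.01,.1,.01,.1]).x;print(k,np.degrees(k[2]),'pitch',np.degrees(k[4]),res(k).round(1))
# brightness just outside lid long sides and foot end in wrist view
d=D['wrist'];y,p=k[2],k
R=Ro.from_euler('z',y).as_matrix()
for nm,off in (('+x',[1,0]),('-x',[-1,0]),('foot',[0,-1])):
    L=[]
    for m in range(-4,13,2):
        o=np.array([33e-3+m*1e-3,0]) if off[1]==0 else np.array([0,-(.092+m*1e-3)])
        if off[1]==0:o[0]*=off[0]
        u,v=proj(d,[R@[o[0],o[1],0]+[p[0],p[1],p[3]]])[0].round().astype(int);L.append(d['img'][v,u].tolist())
    print(nm,L)
E
```

```text
[ 0.5649  0.2212  0.2642  0.0932 -0.0167] 15.135034907200595 pitch -0.9583624477376969 [ 0.9  1.6  2.2 -0.5 -0.8 -0.  -3.   2.4  1.7 -0.2 -2.3 -0.2 -2.1  1. ]
+x [[115, 151, 179], [123, 160, 188], [145, 164, 181], [134, 162, 182], [133, 161, 181], [131, 159, 178], [130, 157, 178], [127, 153, 175], [128, 155, 174]]
-x [[121, 158, 187], [116, 152, 180], [119, 143, 160], [94, 115, 133], [98, 119, 137], [95, 119, 136], [94, 120, 138], [96, 119, 136], [96, 120, 137]]
foot [[121, 159, 188], [121, 160, 189], [123, 162, 191], [114, 117, 122], [110, 106, 109], [109, 108, 107], [108, 106, 107], [107, 103, 105], [106, 102, 105]]
```

The lid lies within about 2 mm and 1° of the carton's face, and no rim shows outside it. The next lid is up in the magazine, the bystanders haven't moved, and the gripper is clear.

```bash
python3 -c "
from bench import r
print(r.hand_in())"
```

```text
the job is handed in; nothing more can be done
None
```

I handed the job in at about 20 s of the 61 s allowed: the carton was tipped onto its back on the board, the top lid was set flat on it to within about 2 mm and 1° by the camera fit, the next lid rose into place, and nothing else was moved; the hand-in call gave no verdict.

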